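# Hang the garden lantern and hold its test lever at the third click

### The arm

A 6-joint arm with a two-finger parallel gripper is mounted at the origin on the work surface. World frame = base frame: x ahead of the robot, y to its left, z up, the work surface at z = 0. Lengths are in mm, angles in degrees, forces in N, time in s.
With the tool pointing down it reaches from about 300 to 850 mm from the base axis. Payload 4.2 kg.
Tool frame: the origin (TCP) lies midway between the tips of the shut fingers; the grasp point (between the pads) lies 19 mm behind it (env.grip_depth is the distance from the TCP to the grasp point, in mm); z points along the fingers, y is the line along which they close (so a half turn about z gives the same grasp; the last joint's range is limited). The gripper opens to 91 mm and grips with 3 to 60 N. Pads are 32 mm wide; open, the fingers measure 118 mm over their backs; the gripper's body (76 mm by 178 mm) begins 60 mm behind the grasp point.
Start: joints at [62.853, 18.312, 89.639, -0, 72.044, -1.146], TCP at [252.075, 516.818, 213.976] pointing down, gripper open.
Joint ranges: [-177.97, 177.97], [-48.28, 115.42], [12.27, 149.76], [-77.06, 257.06], [2.81, 150.46], [-146.56, 146.56]. Speed limits (degrees/s): [147.25, 147.25, 180, 180, 180, 180].

### API

Orientations are given as [roll, pitch, yaw] about the fixed x, y, z axes, in that order (R = Rz(yaw) Ry(pitch) Rx(roll)).
In Python, from workcell import env, eyes gives the robot as it stands.
- The arm moves only by the tool send_rows, never from a script. Its argument "motion" is a list of rows, each a list of 7 numbers: the shift along the world's x, y, z normalised to -1 to 1, where 1 is 0.5 m, then the turn, a rotation vector about the world's x, y, z normalised to -1 to 1, where 1 is 60 degrees, then the opening, from -1 (shut) to 1 (fully open). A call has 1 to 20 rows; each row is the pose to reach, as a shift and turn from the pose commanded when the call began; what a row does not reach only later rows make up. A row lasts 1/8 s, in which the tool goes at most 62.5 mm and 10.7 degrees, less where a joint would pass 70% of its speed; a pose out of reach is approached as far as the arm can. A call with a number of a shift or a turn outside -1 to 1 is refused whole. A call with a gripper value outside its range is refused whole. The fingers move at their own pace and stop on an object; "squeeze" is the grip in N (left out, the last holds). Time passes only in rows, so rows that repeat a pose let the fingers close. It gives the time, the measured TCP pose, the force, the opening and the grip force at its end, in the units of the state.
- env.state(): the state, without advancing time (a new reading comes with each control period).
- eyes.grab_frame(name): name is "side" or "top" or "wrist"; returns a dict with "pixels" (420x560x3 uint8, red, green, blue), "depth" (420x560 float32, mm along the optical axis (not along the pixel's ray), 0 where there is no reading), "fx", "fy", "cx", "cy" (pixels), "R" (3x3) and "t" (3): a world point X has camera coordinates R X + t; the wrist camera has in their place "T_tool_cam" (4x4, takes a point from camera to tool coordinates, whose origin is the TCP and whose axes are the flange's). Camera axes: x right, y down, z forward; pixel columns grow to the right and rows downward; lengths in mm; the calibration is good to about 2 mm. A picture is of the moment at which its call begins: read the wrist's pose just before it.
- env.job_done(): hands the job in; it is judged then, once.
The state is a dict: "time_s": time; "qpos": joint angles; "qvel": joint speeds; "effort": joint torques, N m; "ee_pos": TCP position; "ee_rot": TCP orientation; "force": force on the tool from outside, world axes, zero at the start; "torque": the same for the moment, N m; "gripper_width": finger opening in mm; "gripper_force": force on a finger pad.
Only numpy, scipy, OpenCV 4.12 (cv2) and the standard library are available. Lean on these libraries where they do the work, as an engineer would, in place of code of your own. Each camera call takes 0.05 s, during which the arm holds its last target. There are 200 camera calls.

### The job

Hang the garden lantern by its bail on the hook of the wooden post and let go of it, so that it hangs free. Then press the spring-return lever of the grey lamp tester down, past its first two clicks to the third of its four, and finish the program while still holding it there. Leave the white pot, the trowel and the black trays where they are.

Things in the scene. Friction and masses are not known exactly. Their poses are not given: they have to be found in the camera images.
- lantern: Loose upright LED garden lantern, about 0.26 kg: dark steel foot and cap (100 and 106 mm across, cap top 126 mm above the underside), glass between. Origin: centre of its underside, z up. A stiff wire bail (9 mm thick, 120 mm wide, does not fold) stands over the cap in own y-z plane: level on both sides, raised to an eye in the middle, which must stay free for the hook.
- lantern_eye (a point): Middle of the bail's raised eye (wire centre), 186 mm above the lantern's underside. Axes as the lantern's.
- bail_a (a point): Middle of the level piece of the bail on the lantern's own +y side (own y = +36 mm, straight for 17 mm either way), wire centre 172 mm above the underside and 55 mm above the cap below it. A place to pinch from above, fingers closing along own x.
- bail_b (a point): Middle of the level piece of the bail on the lantern's own -y side (own y = -36 mm, straight for 17 mm either way), wire centre 172 mm above the underside and 55 mm above the cap below it. A place to pinch from above, fingers closing along own x.
- post: Fixed wooden post (24 mm square, top 274 mm above the shelf) on a steel foot plate 130 x 100 x 14 mm (45 mm before, 85 mm behind the origin), with a steel wire hook (8 mm thick) pointing out along own -x, its tip turned up. Origin: at shelf level under the post's hook-side face; z up. The hook lies in own x-z plane.
- hook_seat (a point): Lowest place on the hook, top of the wire, 80 mm out from the post (own -x) and 248 mm above the shelf: the bail comes to rest here, its eye's wire centre then 4.5 mm above this point. Axes as the post's.
- hook_tip (a point): Top of the upturned hook tip, 102 mm out from the post and 268 mm above the shelf. The bail must pass over it from the tip's side (moving along the post's own +x) and then be lowered about 20 mm.
- tester: Fixed grey lamp tester box, 150 x 90 x 140 mm (own x, y, z), origin at the centre of its underside, z up. On its own +y side a lever turns about a level axis parallel to own y; it points along own -x and its crossbar is pressed down from above. Five dark marks on the white panel behind it show rest and the four clicks, 15 degrees apart, from the top down.
- lever_hinge (a point): Point on the lever's axis, in the lever's plane: own x = -15 mm, own y = 62 mm, 100 mm above the shelf. Axes as the tester's.
- lever_bar (a point): Centre of the lever's crossbar, a black round bar 18 mm thick and 44 mm long (along the tester's own y), 115 mm from the hinge axis. At rest it stands 30 degrees above level, so 157 mm above the shelf; at the third click 15 degrees below level, 70 mm above the shelf. It moves with the lever.
- lever (a joint): Lever angle (rad): 0 at rest (up), growing as it is pressed down; clicks at 0.262, 0.524, 0.785 (the third) and 1.047, end stop at 1.15. A spring drives it back to 0 when let go. Pressed at the crossbar it takes about 4 N at the start and 7 N at the third click, plus or minus 2 N between clicks.
- pot: White ceramic plant pot, loose, 112 mm across, 100 mm tall, a bystander. Origin: centre of its underside.
- trowel: Wooden-handled trowel, loose, about 300 mm long, lying flat, a bystander. Origin: under the middle of its length.
- tray: Three-tier stack of black plastic trays, fixed, 220 x 280 x 205 mm, a bystander. Origin: centre of its underside.

How it is judged (in metres and radians):
On the way, in this order (a step that is already met when the one before it is completed fails the run):
1. the lantern hangs by its bail on the hook, let go (distance between lantern_eye and hook_seat below 0.02 m and height (world z) of lantern above 0.045 m and contact force between lantern and post above 1 N and contact force between lantern and the arm below 0.1 N and contact force between lantern and the fingers below 0.1 N and angle between lantern's own z axis and vertical below 0.25 rad), for 0.3 s.
2. the lever is pressed past the second click (value of joint lever above 0.55 rad).
3. the lever is at the third click (value of joint lever between 0.685 and 0.885 rad), for 0.3 s.
At the end, for the whole second after the job is handed in: The lantern hangs at rest on the hook, untouched by the robot: eye within 20 mm of the hook's seat, underside over 45 mm up, tilt under 0.25 rad, its weight on the post. The robot holds the lever at the third click (0.785 rad, within 0.1) with over 2 N (all of step 1 and all of step 3 and linear speed of lantern below 0.1 m/s and contact force between any of the fingers, the arm and tester above 2 N); the arm keeps its last pose, push and grip.
It fails at once if the pot is moved more than 30 mm (distance of pot from where it was at the start of the episode above 0.03 m).
It fails at once if the trowel is moved more than 30 mm (distance of trowel from where it was at the start of the episode above 0.03 m).
It fails at once if the trays are hit with more than 5 N (contact force between tray and the arm above 5 N or contact force between tray and the fingers above 5 N or contact force between tray and lantern above 5 N).
It also fails if it takes over 54 s, if anything falls off the work surface, if the arm or the gripper's body presses on something with over 40 N, if the wrist force passes 120 N, or if a joint passes its speed limit or range.

## Working session

There is one attempt and no reset: what is moved stays moved. The work goes in short steps, Python scripts to look and compute and a tool call to move; the robot and the scene stay as the last step left them, time stands still between calls to the robot, and variables do not carry over. Pictures are saved under pics/ and viewed, at most 10 in all, crops included, and the job is handed in when it is done.

Besides the shell and the picture viewer there is one more tool, called after "Request:" as name(argument=value, ...), one argument or row to a line, values as JSON. send_rows: Moves the arm, as the interface text tells. Its arguments: {"type":"object","properties":{"motion":{"type":"array"},"squeeze":{"type":"number"}},"required":["motion"]}

```bash
mkdir -p pics
cat > h.py <<'E'
import numpy as np, cv2
from workcell import env, eyes
def cloud(f):
    d=f["depth"]; v,u=np.mgrid[:420,:560]
    P=np.stack([(u-f["cx"])/f["fx"]*d,(v-f["cy"])/f["fy"]*d,d],-1)
    return (P-f["t"])@f["R"]   # R^T (P-t)
E
python3 - <<'E'
from h import *
for n in("top","side"):
    f=eyes.grab_frame(n); cv2.imwrite(f"pics/{n}1.png",f["pixels"][...,::-1])
    np.savez(f"{n}1.npz",**f); print(n,f["R"],f["t"])
print(env.state())
E
```

```text
top [[-0.00601217 -0.99994105 -0.00904161]
 [-0.99256663  0.00706642 -0.12149712]
 [ 0.12155385  0.00824394 -0.9925506 ]] [ -34.67702877  637.88314383 1264.68034059]
side [[-0.83440357 -0.55076476  0.02070924]
 [-0.35466234  0.5077902  -0.78508836]
 [ 0.42188305 -0.66242531 -0.61903747]] [ 501.03670297  381.72094265 1722.62914356]
{'time_s': 0.1, 'qpos': array([ 6.28529233e+01,  1.83475915e+01,  8.96997078e+01, -2.05204484e-03,
        7.20439132e+01, -1.14685053e+00]), 'qvel': array([ 0.05404877, -0.21317012, -0.10385032, -0.10685874,  0.01990273,
        0.12186638]), 'effort': array([-1.82959170e-04, -4.13333344e+01, -2.32508183e+01,  7.28813466e-02,
        4.22058371e-02, -5.35925813e-05]), 'ee_pos': array([251.87579687, 516.3917739 , 213.20625425]), 'ee_rot': array([-1.79908767e+02,  1.25078720e-04,  1.54000408e+02]), 'force': array([-0.35385214,  0.22257421,  0.18423113]), 'torque': array([-0.04956205, -0.04547459, -0.02499663]), 'gripper_force': 0.0, 'gripper_width': 91.17945563475139}
```

View pics/top1.png

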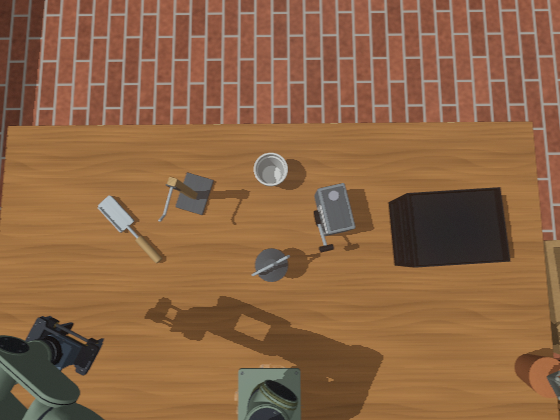

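View pics/side1.png

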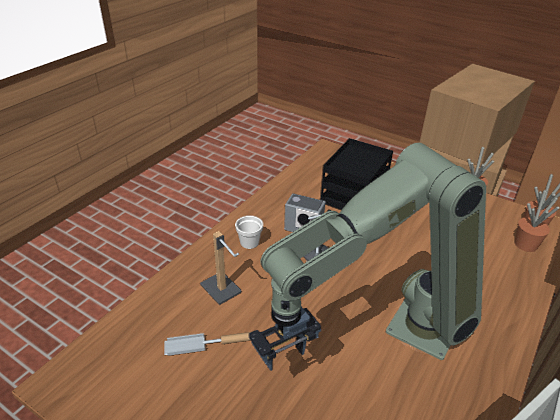

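The top view shows the lantern at (271,265) with its bail running (252,273)–(290,258). The post top is at (172,182), with the hook tip near (162,219). The tester is at (335,208) and its crossbar at (327,247). The pot is at (271,169), the trowel near (130,230), and the trays are on the right. In the side view the arm hides the lantern. Next I'll measure from the top-view depth.

Run:
```python
from h import *
f=np.load("top1.npz"); P=cloud(f); z=P[...,2]
def reg(n,u0,u1,v0,v1,a,b):
    S=P[v0:v1,u0:u1]; m=(S[...,2]>a)&(S[...,2]<b); Q=S[m]
    if len(Q)<4: print(n,len(Q)); return Q
    r=cv2.minAreaRect(Q[:,:2].astype(np.float32)); c,V=np.linalg.eigh(np.cov(Q[:,:2].T)); d=V[:,1]
    print(n,len(Q),"mean",Q.mean(0).round(1),"rect",np.round(r[0],1),np.round(r[1],1),round(r[2],1),"dir",round(np.degrees(np.arctan2(d[1],d[0])),1),"z",Q[:,2].min().round(),Q[:,2].max().round()); return Q
reg("bail",240,300,245,285,145,210)
reg("eye",240,300,245,285,180,210)
reg("cap",240,300,245,285,110,135)
reg("posttop",160,185,170,195,262,290)
reg("hook",152,178,186,226,225,285)
reg("tip",152,178,205,226,225,285)
reg("foot",165,225,165,222,6,25)
reg("testertop",305,365,175,245,130,150)
reg("bar",310,345,235,260,120,180)
reg("barall",310,345,236,260,100,190)
reg("pot",245,295,145,195,90,110)
```

```text
bail 126 mean [443.8  -8.1 178.4] rect [443.5  -7.6] [  8.9 126.6] 27.1 dir 117.1 z 164.0 192.0
eye 38 mean [444.8  -9.6 186.7] rect [451.1 -22.4] [ 7.9 71.8] 25.8 dir 116.9 z 180.0 192.0
cap 656 mean [444.   -8.1 118.2] rect [444.5  -9.8] [100.2 100. ] 46.1 dir -148.6 z 110.0 130.0
posttop 100 mean [679.9 265.1 271.8] rect [674.3 267.8] [29.6 44.4] 60.9 dir 166.5 z 262.0 277.0
hook 132 mean [629.4 280.8 255.4] rect [622.8 278.5] [ 28.3 109.3] 78.6 dir 160.2 z 230.0 273.0
tip 53 mean [595.  292.6 252.9] rect [595.3 293.3] [ 8.6 49.8] 74.5 dir 162.8 z 242.0 270.0
foot 924 mean [688.  260.7  13.5] rect [681.1 262.4] [172.9 201.6] 3.3 dir 160.1 z 6.0 24.0
testertop 1403 mean [ 615.9 -211.1  141.2] rect [ 608.5 -206.3] [170.4 110.2] 11.3 dir -174.0 z 130.0 150.0
bar 121 mean [ 502.3 -176.1  158.8] rect [ 511.3 -174.4] [51.1 43.4] 12.1 dir -167.3 z 130.0 170.0
barall 117 mean [ 501.2 -176.4  159.6] rect [ 509.4 -174.8] [47.3 43.4] 12.1 dir -167.5 z 135.0 170.0
pot 212 mean [758.1  -6.   98.1] rect [755.5  -5.4] [109.1 108.2] 89.5 dir -178.0 z 90.0 107.0
```

Run:
```python
from h import *
for n,boxes in (("top",dict(post=(150,230,165,230),tester=(305,365,175,260))),("side",dict(post=(195,245,225,305),tester=(280,330,190,255)))):
    f=np.load(n+"1.npz"); P=cloud(f); px=f["pixels"].astype(int); sat=px.max(-1)-px.min(-1)
    def sel(b,a,c,s0=0,s1=999):
        u0,u1,v0,v1=b; m=np.zeros((420,560),bool); m[v0:v1,u0:u1]=1
        return P[m&(P[...,2]>a)&(P[...,2]<c)&(sat>=s0)&(sat<s1)&(f["depth"]>0)]
    def show(t,Q):
        if len(Q)<8: print(n,t,len(Q)); return
        r=cv2.minAreaRect(Q[:,:2].astype(np.float32)); V=np.linalg.eigh(np.cov(Q[:,:2].T))[1][:,1]
        print(n,t,len(Q),"med",np.median(Q,0).round(1),"rect",np.round(r[0],1),np.round(r[1],1),round(r[2],1),"dir",round(np.degrees(np.arctan2(V[1],V[0])),1))
    b=boxes["post"]
    show("foot",sel(b,9,19,0,30)); show("top",sel(b,268,280,45)); h=sel(b,238,275,0,40); show("hook",h)
    if len(h)>8:
        h=h[np.argsort(h[:,0])]; print(h[::max(1,len(h)//12)].round(0).tolist())
    b=boxes["tester"]; show("ttop",sel(b,136,144,0,40)); 
    q=sel(b,145,175,0,60); q=q[q[:,0]<530]; show("bar",q)
```

```text
top foot 793 med [686.5 256.4  13.7] rect [690.2 262. ] [ 96.5 129.3] 71.9 dir 159.8
top top 73 med [683.2 265.9 273.7] rect [638.3 286.9] [ 26.3 124. ] 65.2 dir 160.7
top hook 126 med [635.4 280.5 255.4] rect [621.8 278.5] [ 27.  107.7] 78.1 dir 161.1
[[571.0, 300.0, 264.0], [583.0, 295.0, 262.0], [593.0, 295.0, 247.0], [604.0, 292.0, 249.0], [615.0, 285.0, 253.0], [624.0, 282.0, 254.0], [633.0, 286.0, 253.0], [643.0, 279.0, 257.0], [651.0, 278.0, 261.0], [661.0, 276.0, 257.0], [666.0, 262.0, 257.0], [669.0, 261.0, 273.0], [672.0, 257.0, 256.0]]
top ttop 996 med [ 613.2 -214.7  141. ] rect [ 610.  -205.1] [162.  109.9] 12.3 dir -172.7
top bar 102 med [ 497.3 -175.9  163.5] rect [ 506.3 -176.4] [40.1 42.3] 10.9 dir 99.3
side foot 473 med [678.5 275.4  13.7] rect [696.3 176.7] [151.2 306.6] 2.4 dir 153.5
side top 34 med [686.2 269.3 273.7] rect [685.4 265.7] [26.5 25.1] 40.2 dir 73.4
side hook 115 med [667.8 277.6 254.4] rect [628.7 289.6] [ 31.5 111.1] 64.7 dir 163.7
[[572.0, 299.0, 266.0], [586.0, 297.0, 248.0], [608.0, 290.0, 245.0], [621.0, 290.0, 252.0], [638.0, 279.0, 247.0], [651.0, 278.0, 258.0], [664.0, 277.0, 260.0], [669.0, 256.0, 256.0], [671.0, 263.0, 256.0], [672.0, 256.0, 268.0], [674.0, 282.0, 250.0], [675.0, 285.0, 261.0], [678.0, 277.0, 253.0]]
side ttop 297 med [ 610.9 -207.9  140.8] rect [ 616.7 -204. ] [150.7 113.6] 14.0 dir -168.9
side bar 22 med [422.3  40.  164.7] rect [470.9 -70.9] [ 28.4 259.9] 19.6 dir 110.7
```

Request:
send_rows(
  motion=[
    [0.02,-0.05,0.1,0,0,0,1],
    [0.351,-0.986,0.14,0,0,-0.617,1],
    [0.351,-0.986,0.14,0,0,-0.617,1],
    [0.351,-0.986,0.14,0,0,-0.617,1],
    [0.351,-0.986,0.14,0,0,-0.617,1],
    [0.351,-0.986,0.14,0,0,-0.617,1],
    [0.351,-0.986,0.14,0,0,-0.617,1],
    [0.351,-0.986,0.14,0,0,-0.617,1],
    [0.351,-0.986,0.14,0,0,-0.617,1],
    [0.351,-0.986,0.14,0,0,-0.617,1],
    [0.351,-0.986,0.14,0,0,-0.617,1],
    [0.351,-0.986,0.14,0,0,-0.617,1],
    [0.351,-0.986,0.14,0,0,-0.617,1],
  ],
)

```text
time_s: 1.72
ee_pos: [427.2, 25.0, 283.9]
ee_rot: [180.0, -0.0, 117.1]
force: [-0.2, -0.8, -0.4]
gripper_width: 91.4
gripper_force: 0.0
```

```bash
cat >> h.py <<'E'
from scipy.spatial.transform import Rotation as Ro
def wrist():
    s=env.state(); f=eyes.grab_frame("wrist"); T=np.eye(4); T[:3,:3]=Ro.from_euler("xyz",s["ee_rot"],degrees=True).as_matrix(); T[:3,3]=s["ee_pos"]
    M=np.linalg.inv(T@f["T_tool_cam"]); f["R"]=M[:3,:3]; f["t"]=M[:3,3]; return s,f
E
python3 - <<'E'
from h import *
s,f=wrist(); print(s["ee_pos"],s["ee_rot"],s["qpos"],s["time_s"]); cv2.imwrite("pics/w1.png",f["pixels"][...,::-1]); print(f["T_tool_cam"].round(2))
P=cloud(f); np.savez("w1.npz",**f)
m=(f["depth"]>0)&(abs(P[...,0]-444)<75)&(abs(P[...,1]+8)<75)
for a,b in((165,180),(180,200),(112,130)):
    Q=P[m&(P[...,2]>a)&(P[...,2]<b)]
    if len(Q)>5:
        r=cv2.minAreaRect(Q[:,:2].astype(np.float32)); V=np.linalg.eigh(np.cov(Q[:,:2].T))[1][:,1]
        print(a,len(Q),np.median(Q,0).round(1),np.round(r[0],1),np.round(r[1],1),round(r[2],1),np.degrees(np.arctan2(V[1],V[0])).round(1))
E
```

```text
[427.21875576  25.02980206 283.94360584] [ 1.79999355e+02 -1.11630822e-02  1.17124735e+02] [ 1.80501625e+00  2.45395820e+00  9.96318929e+01  1.06015498e-02
  7.79183398e+01 -2.53219378e+01] 1.725
[[   0.     -0.97   -0.25   71.99]
 [   1.      0.      0.     -0.67]
 [  -0.     -0.25    0.97 -171.63]
 [   0.      0.      0.      1.  ]]
165 567 [427.6  24.1 176.2] [445.2 -10.1] [  8.6 126.7] 27.0 117.0
180 354 [443.5  -7.2 189.2] [445.5 -10.8] [ 8.4 37.5] 27.4 117.2
112 4477 [443.9  -6.3 119.3] [446.  -10.1] [96.8 95.9] 1.7 -151.0
```

View pics/w1.png

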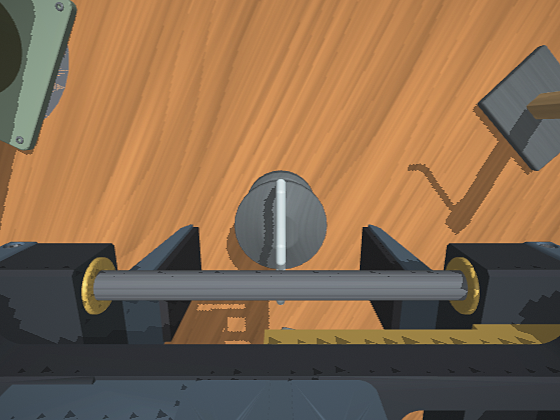

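The wrist view shows the bail wire centred between the fingers, near column 280 and rows 180–265. Its direction of 117° agrees with the top view.

Request:
send_rows(
  motion=[
    [0.002,-0.005,-0.1,0,0,0,1],
    [0.002,-0.005,-0.2,0,0,0,0.2],
    [0.002,-0.005,-0.262,0,0,0,0],
    [0.002,-0.005,-0.262,0,0,0,-0.3],
    [0.002,-0.005,-0.262,0,0,0,-1],
    [0.002,-0.005,-0.262,0,0,0,-1],
    [0.002,-0.005,-0.262,0,0,0,-1],
    [0.002,-0.005,-0.262,0,0,0,-1],
    [0.002,-0.005,-0.262,0,0,0,-1],
    [0.002,-0.005,-0.262,0,0,0,-1],
    [0.002,-0.005,-0.262,0,0,0,-1],
  ],
  squeeze=45,
)

```text
time_s: 3.15
ee_pos: [428.8, 21.4, 153.1]
ee_rot: [180.0, 0.0, 117.0]
force: [1.0, 0.1, 0.9]
gripper_width: 8.2
gripper_force: 45.0
```

Request:
send_rows(
  motion=[
    [0,0,0.03,0,0,0,-1],
    [0,0,0.1,0,0,0,-1],
    [0,0.04,0.17,0,0,-0.06,-1],
    [0.03,0.1,0.208,0,0,-0.15,-1],
    [0.06,0.18,0.208,0,0,-0.25,-1],
    [0.09,0.26,0.208,0,0,-0.35,-1],
    [0.12,0.34,0.208,0,0,-0.45,-1],
    [0.14,0.42,0.208,0,0,-0.55,-1],
    [0.16,0.5,0.208,0,0,-0.65,-1],
    [0.18,0.58,0.208,0,0,-0.742,-1],
    [0.2,0.63,0.208,0,0,-0.742,-1],
    [0.21,0.655,0.208,0,0,-0.742,-1],
    [0.21,0.655,0.208,0,0,-0.742,-1],
    [0.21,0.655,0.208,0,0,-0.742,-1],
    [0.21,0.655,0.208,0,0,-0.742,-1],
  ],
)

```text
time_s: 5.03
ee_pos: [533.4, 347.8, 257.3]
ee_rot: [180.0, 0.0, 72.4]
force: [0.2, -0.0, -2.9]
gripper_width: 8.1
gripper_force: 45.0
```

Run:
```python
from h import *
s,f=wrist(); P=cloud(f); np.savez("w2.npz",**f); g=eyes.grab_frame("side"); np.savez("s2.npz",**g)
cv2.imwrite("pics/w2.png",np.hstack([f["pixels"],]) [...,::-1])
cv2.imwrite("pics/s2.png",cv2.resize(g["pixels"][180:360,150:390],None,fx=2.5,fy=2.5)[...,::-1])
px=f["pixels"].astype(int); sat=px.max(-1)-px.min(-1)
for nm,F in(("w",f),("s",g)):
    P=cloud(F); px=F["pixels"].astype(int); sat=px.max(-1)-px.min(-1)
    m=(F["depth"]>0)&(sat<40)&(P[...,0]>560)&(P[...,0]<680)&(abs(P[...,1]-285)<30)&(P[...,2]>238)&(P[...,2]<278)
    Q=P[m]; Q=Q[np.argsort(Q[:,0])]; print(nm,len(Q),Q[::max(1,len(Q)//14)].round(0).tolist())
    if len(Q)>10: k=Q[Q[:,0]<660]; print(np.polyfit(k[:,0],k[:,1],1))
```

```text
w 689 [[595.0, 290.0, 249.0], [607.0, 288.0, 251.0], [613.0, 285.0, 252.0], [618.0, 285.0, 253.0], [623.0, 283.0, 254.0], [626.0, 284.0, 254.0], [630.0, 278.0, 255.0], [633.0, 281.0, 256.0], [636.0, 276.0, 255.0], [639.0, 281.0, 256.0], [642.0, 276.0, 256.0], [645.0, 276.0, 259.0], [648.0, 274.0, 258.0], [650.0, 277.0, 259.0], [654.0, 277.0, 257.0]]
[-2.51347279e-01  4.39136032e+02]
s 21 [[647.0, 278.0, 260.0], [648.0, 282.0, 259.0], [649.0, 276.0, 254.0], [653.0, 276.0, 256.0], [653.0, 276.0, 260.0], [654.0, 279.0, 257.0], [655.0, 278.0, 261.0], [656.0, 276.0, 264.0], [661.0, 275.0, 265.0], [663.0, 274.0, 254.0], [663.0, 273.0, 258.0], [667.0, 259.0, 246.0], [667.0, 274.0, 256.0], [671.0, 259.0, 248.0], [673.0, 279.0, 243.0], [674.0, 282.0, 250.0], [674.0, 282.0, 241.0], [675.0, 281.0, 244.0], [676.0, 285.0, 251.0], [677.0, 284.0, 245.0], [679.0, 283.0, 239.0]]
[-1.93430156e-01  4.03590808e+02]
```

View pics/w2.png

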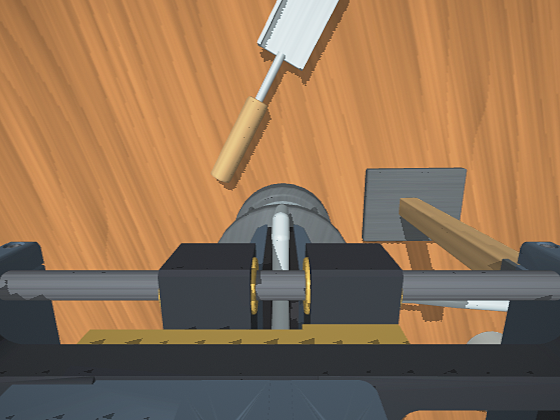

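View pics/s2.png

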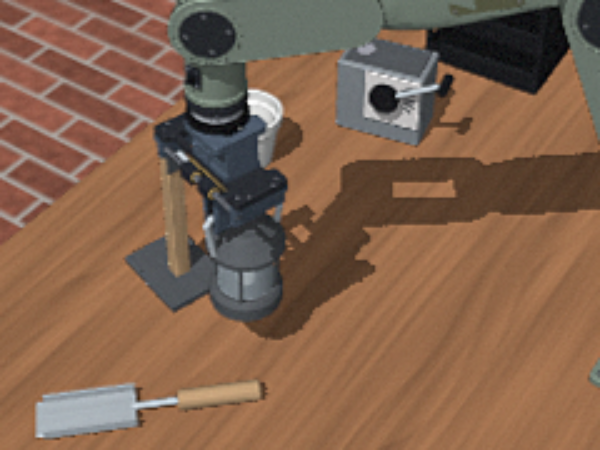

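The wrist view shows the bail held at column 280, and the foot plate edges upright in the image, so the yaw is aligned with the post. The side view shows the lantern upright and clear of the trowel. Next I move it over the tip and lower it.

Request:
send_rows(
  motion=[
    [0.036,-0.011,0,0,0,0,-1],
    [0.072,-0.022,0,0,0,0,-1],
    [0.108,-0.034,0,0,0,0,-1],
    [0.144,-0.045,0,0,0,0,-1],
    [0.144,-0.045,0,0,0,0,-1],
    [0.144,-0.045,-0.02,0,0,0,-1],
    [0.144,-0.045,-0.04,0,0,0,-1],
    [0.144,-0.045,-0.06,0,0,0,-1],
    [0.144,-0.045,-0.07,0,0,0,-1],
    [0.144,-0.045,-0.07,0,0,0,-1],
  ],
)

```text
time_s: 6.38
ee_pos: [605.6, 326.3, 221.8]
ee_rot: [180.0, 0.0, 72.5]
force: [0.8, -0.0, -2.6]
gripper_width: 8.1
gripper_force: 45.0
```

Run:
```python
from h import *
s=env.state(); print(s["ee_pos"],s["force"])
g=eyes.grab_frame("side"); 
cv2.imwrite("pics/s3.png",cv2.resize(g["pixels"][200:310,180:290],None,fx=5,fy=5,interpolation=cv2.INTER_CUBIC)[...,::-1])
```

```text
[605.63762415 326.32490925 221.83567976] [ 0.75866803 -0.03489149 -2.56461554]
```

View pics/s3.png

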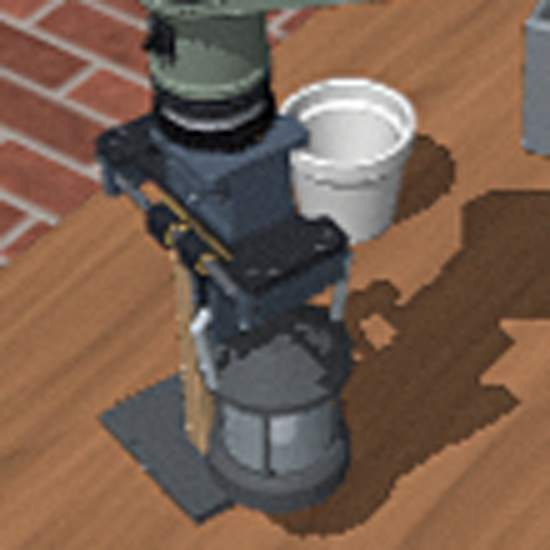

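The lantern is upright in front of the post with its weight still on the arm (Fz −2.6), so I lower it a little further.

Request:
send_rows(
  motion=[
    [0,0,-0.002,0,0,0,-1],
    [0,0,-0.004,0,0,0,-1],
    [0,0,-0.006,0,0,0,-1],
    [0,0,-0.006,0,0,0,-1],
  ],
)

```text
time_s: 6.92
ee_pos: [606.4, 326.3, 219.8]
ee_rot: [179.9, -0.1, 72.5]
force: [3.7, -0.2, 1.3]
gripper_width: 8.1
gripper_force: 45.0
```

Request:
send_rows(
  motion=[
    [0.004,-0.001,0,0,0,0,-1],
    [0.004,-0.001,0,0,0,0,-1],
    [0.004,-0.001,0,0,0,0,-0.8],
    [0.004,-0.001,0,0,0,0,-0.5],
    [0.004,-0.001,0,0,0,0,-0.2],
    [0.004,-0.001,0,0,0,0,0],
    [0.004,-0.001,0,0,0,0,0],
    [0.004,-0.001,0,0,0,0,0],
  ],
)

```text
time_s: 7.92
ee_pos: [607.6, 325.8, 219.0]
ee_rot: [180.0, -0.0, 72.5]
force: [0.0, 0.2, 0.8]
gripper_width: 45.9
gripper_force: 0.0
```

Request:
send_rows(
  motion=[
    [0,0,0.05,0,0,0,0],
    [0,0,0.12,0,0,0,0],
    [0,0,0.22,0,0,0,0],
    [-0.02,-0.1,0.22,0,0,-0.1,0],
    [-0.06,-0.2,0.2,0,0,-0.25,-1],
    [-0.1,-0.3,0.18,0,0,-0.4,-1],
    [-0.15,-0.4,0.16,0,0,-0.55,-1],
    [-0.2,-0.5,0.16,0,0,-0.7,-1],
    [-0.25,-0.6,0.16,0,0,-0.85,-1],
    [-0.3,-0.7,0.16,0,0,-1,-1],
    [-0.34,-0.8,0.16,0,0,-1,-1],
    [-0.375,-0.9,0.16,0,0,-1,-1],
    [-0.375,-0.996,0.16,0,0,-1,-1],
    [-0.375,-0.996,0.16,0,0,-1,-1],
    [-0.375,-0.996,0.16,0,0,-1,-1],
    [-0.375,-0.996,0.16,0,0,-1,-1],
  ],
)

```text
time_s: 9.93
ee_pos: [420.2, -171.1, 299.0]
ee_rot: [-180.0, -0.0, 12.6]
force: [-0.1, -0.7, -0.3]
gripper_width: 0.3
gripper_force: 0.0
```

Run:
```python
from h import *
s,f=wrist(); print(s["ee_pos"],s["ee_rot"],s["force"])
P=cloud(f); cv2.imwrite("pics/w4.png",f["pixels"][...,::-1])
g=eyes.grab_frame("side"); t=eyes.grab_frame("top")
a=cv2.resize(g["pixels"][190:310,180:290],(440,480)); b=cv2.resize(t["pixels"][150:240,140:210],(350,450)); b=np.vstack([b,np.zeros((30,350,3),np.uint8)])
cv2.imwrite("pics/c4.png",np.hstack([a,b])[...,::-1])
for F,n in((f,"w"),(t,"t")):
    P=cloud(F); ok=F["depth"]>0; px=F["pixels"].astype(int)
    def show(k,m):
        Q=P[m&ok]
        if len(Q)<8: print(n,k,len(Q)); return
        r=cv2.minAreaRect(Q[:,:2].astype(np.float32)); print(n,k,len(Q),Q.mean(0).round(1),np.round(r[0],1),np.round(r[1],1),round(r[2],1))
    x,y,z=P[...,0],P[...,1],P[...,2]; near=(x>455)&(x<540)&(y>-225)&(y<-130)
    show("bar",near&(z>150)&(z<172)&(px.max(-1)<70)); show("barlo",near&(z>120)&(z<172))
    show("box",(x>500)&(x<720)&(y<-120)&(y>-290)&(z>137)&(z<144))
```

```text
[ 420.18180893 -171.12315797  299.01704608] [-1.79986000e+02 -4.80672486e-03  1.25536542e+01] [-0.06651677 -0.67076231 -0.30348292]
w bar 910 [ 496.6 -180.6  165.3] [ 496.7 -181. ] [17.3 42.5] 12.6
w barlo 1326 [ 504.3 -179.4  160.1] [ 514.6 -177.5] [53.8 43.5] 12.5
w box 5235 [ 579.  -222.   141.9] [ 574.  -216.1] [ 82.3 111.1] 12.5
t bar 69 [ 495.  -179.2  164.4] [ 494.9 -179.1] [15.7 38.9] 12.1
t barlo 125 [ 503.3 -176.1  158.1] [ 512.4 -175. ] [54.5 43.4] 9.9
t box 950 [ 616.2 -213.5  141. ] [ 611.8 -204.3] [159.8 110.2] 12.3
```

View pics/w4.png

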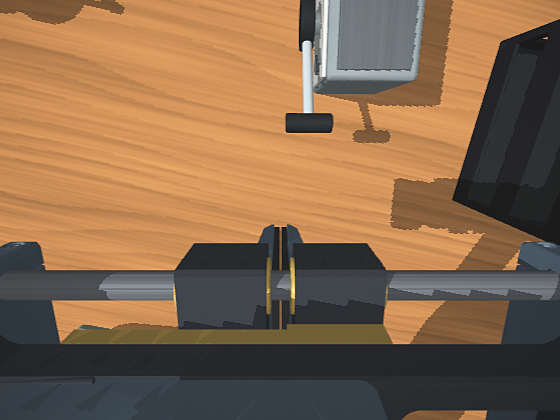

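View pics/c4.png

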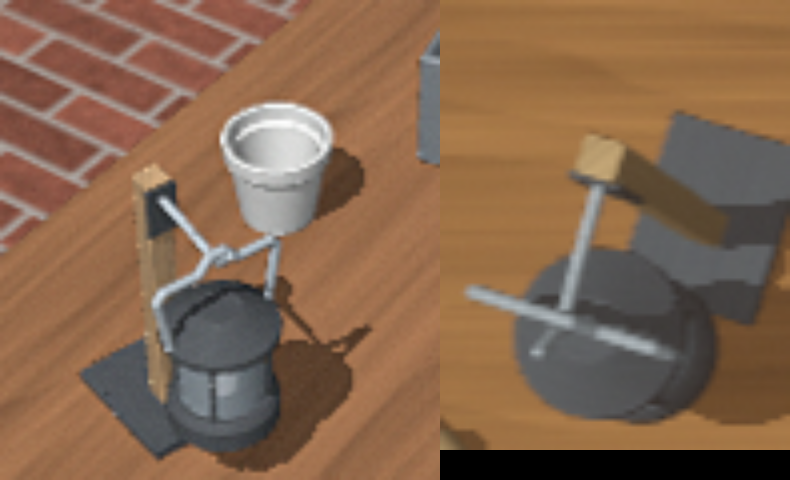

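The lantern hangs upright on the hook, with the eye resting on the wire in both crops. The crossbar measures (496,−180) at a top height of 165, which matches the stated 166. Now I press it down along the arc.

Request:
send_rows(
  motion=[
    [0.06,-0.01,-0.05,0,0,0,-1],
    [0.136,-0.022,-0.1,0,0,0,-1],
    [0.136,-0.022,-0.18,0,0,0,-1],
    [0.14,-0.022,-0.24,0,0,0,-1],
    [0.134,-0.023,-0.28,0,0,0,-1],
    [0.124,-0.025,-0.32,0,0,0,-1],
    [0.122,-0.025,-0.36,0,0,0,-1],
    [0.122,-0.025,-0.39,0,0,0,-1],
    [0.124,-0.025,-0.41,0,0,0,-1],
    [0.126,-0.025,-0.425,0,0,0,-1],
    [0.128,-0.024,-0.435,0,0,0,-1],
    [0.128,-0.024,-0.438,0,0,0,-1],
    [0.128,-0.024,-0.438,0,0,0,-1],
    [0.128,-0.024,-0.438,0,0,0,-1],
    [0.128,-0.024,-0.438,0,0,0,-1],
  ],
)

```text
time_s: 11.95
ee_pos: [483.4, -183.8, 80.6]
ee_rot: [180.0, 0.1, 12.5]
force: [-4.3, -1.0, 6.6]
gripper_width: 0.2
gripper_force: 3.2
```

Run:
```python
from h import *
s=env.state(); print(s["ee_pos"],s["force"],s["time_s"])
g=eyes.grab_frame("side"); 
a=cv2.resize(g["pixels"][180:260,270:350],(480,480),interpolation=cv2.INTER_CUBIC); b=cv2.resize(g["pixels"][220:310,190:280],(300,480))
cv2.imwrite("pics/c5.png",np.hstack([a,b])[...,::-1])
```

```text
[ 483.4014765  -183.7764932    80.60556178] [-4.30966086 -0.96619122  6.56816646] 11.95
```

View pics/c5.png

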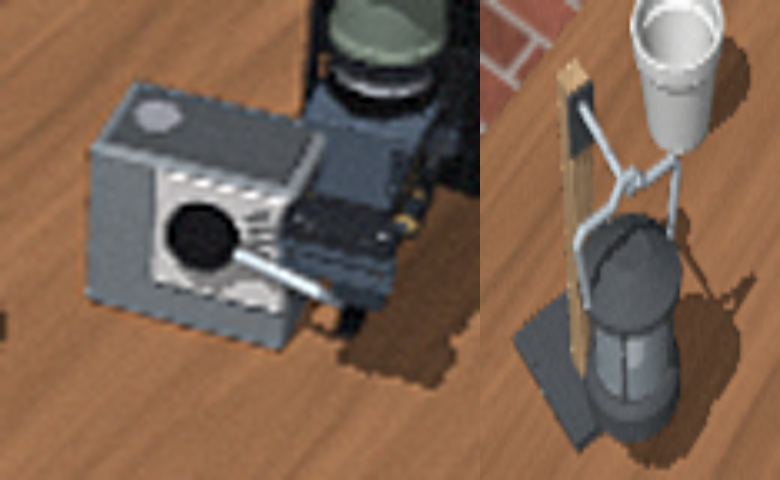

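The lever is past the third mark and the lantern still hangs free. I'll check the lever angle using the rod's depth points.

Run:
```python
from h import *
g=eyes.grab_frame("side"); P=cloud(g); 
c,s=np.cos(np.radians(12.5)),np.sin(np.radians(12.5))
bar0=np.array([496.4,-180.]); own=np.array([-114.6,62.]); o=bar0-np.array([c*own[0]-s*own[1],s*own[0]+c*own[1]])
d=P[...,:2]-o; X=d[...,0]*c+d[...,1]*s; Y=-d[...,0]*s+d[...,1]*c; Z=P[...,2]
print("tester origin",o.round(1))
px=g["pixels"].astype(int)
m=(g["depth"]>0)&(X>-112)&(X<-45)&(Y>53)&(Y<72)&(Z>50)&(Z<150)&(px.min(-1)>120)
print(m.sum()); Q=np.c_[X[m],Y[m],Z[m]]; Q=Q[np.argsort(Q[:,0])]; print(Q.round(0).tolist())
p=np.polyfit(Q[:,0],Q[:,2],1); print("level angle",np.degrees(np.arctan(p[0])),"z at hinge",np.polyval(p,-15),"z at -126",np.polyval(p,-126))
m=(g["depth"]>0)&(X<-105)&(X>-145)&(Y>35)&(Y<90)&(Z>45)&(Z<100)&(px.max(-1)<60); print("bar",m.sum(),np.c_[X[m],Y[m],Z[m]].round(0).tolist()[:25])
```

```text
tester origin [ 621.7 -215.7]
37
[[-105.0, 59.0, 75.0], [-104.0, 70.0, 83.0], [-101.0, 61.0, 80.0], [-99.0, 70.0, 82.0], [-98.0, 65.0, 82.0], [-96.0, 58.0, 82.0], [-94.0, 68.0, 83.0], [-92.0, 59.0, 81.0], [-90.0, 67.0, 81.0], [-90.0, 67.0, 87.0], [-87.0, 60.0, 86.0], [-85.0, 65.0, 84.0], [-83.0, 58.0, 83.0], [-81.0, 65.0, 83.0], [-79.0, 60.0, 83.0], [-77.0, 54.0, 83.0], [-75.0, 62.0, 89.0], [-74.0, 57.0, 80.0], [-73.0, 67.0, 87.0], [-72.0, 67.0, 92.0], [-68.0, 66.0, 95.0], [-67.0, 63.0, 87.0], [-64.0, 67.0, 89.0], [-64.0, 54.0, 90.0], [-63.0, 65.0, 93.0], [-61.0, 53.0, 130.0], [-58.0, 63.0, 89.0], [-57.0, 58.0, 90.0], [-57.0, 54.0, 72.0], [-55.0, 68.0, 92.0], [-54.0, 63.0, 93.0], [-52.0, 69.0, 92.0], [-51.0, 67.0, 96.0], [-51.0, 68.0, 101.0], [-49.0, 55.0, 133.0], [-45.0, 63.0, 91.0], [-45.0, 63.0, 96.0]]
level angle 20.062384258085324 z at hinge 110.37763099219737 z at -126 69.84001210328147
bar 31 [[-116.0, 71.0, 93.0], [-119.0, 68.0, 92.0], [-124.0, 73.0, 97.0], [-128.0, 74.0, 99.0], [-124.0, 69.0, 89.0], [-131.0, 65.0, 88.0], [-144.0, 71.0, 97.0], [-121.0, 74.0, 86.0], [-124.0, 70.0, 84.0], [-126.0, 77.0, 85.0], [-128.0, 65.0, 77.0], [-133.0, 68.0, 81.0], [-137.0, 69.0, 82.0], [-141.0, 68.0, 83.0], [-144.0, 64.0, 80.0], [-124.0, 82.0, 83.0], [-129.0, 84.0, 86.0], [-130.0, 71.0, 76.0], [-134.0, 73.0, 79.0], [-123.0, 77.0, 74.0], [-128.0, 81.0, 78.0], [-131.0, 75.0, 74.0], [-132.0, 63.0, 65.0], [-122.0, 88.0, 77.0], [-125.0, 84.0, 75.0]]
```

Request:
send_rows(
  motion=[
    [0,0,0,0,0,0,-1],
    [0,0,0,0,0,0,-1],
    [0,0,0,0,0,0,-1],
    [0,0,0,0,0,0,-1],
    [0,0,0,0,0,0,-1],
    [0,0,0,0,0,0,-1],
  ],
)

```text
time_s: 12.8
ee_pos: [483.4, -183.8, 80.6]
ee_rot: [180.0, 0.1, 12.5]
force: [-3.4, -0.7, 6.4]
gripper_width: 0.3
gripper_force: 3.2
```

```bash
python3 -c "
from h import *
s=env.state(); print(s['ee_pos'],s['force']); print(env.job_done())"
```

```text
[ 483.40961685 -183.79606248   80.61347182] [-3.42093011 -0.67385966  6.41115749]
the job is handed in; nothing more can be done
None
```

I handed the job in at about 13 s with the lantern hanging free on the hook and the arm holding the lever at about the third click with roughly 6 N; no verdict came back.

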